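# Ready the telescoping bottle brush

### The job

With the bottle brush still snapped into its holder, squeeze in the orange button on its handle, draw the handle up to its second stop (as far as it goes) and let go, so that the button springs out and the handle locks. Then take the handle by its plain sides, pull the brush up out of the holder and finish while holding it still and upright, its head clear above the holder's rim and the handle still locked at full length, ready for the tall oil bottle. Leave everything else on the worktop where it stands.

Things in the scene. Friction and masses are not known exactly. Their poses are not given: they have to be found in the camera images.
- brush_holder: off-white round cup, dark rubber foot, steel band; stuck fast to the worktop, open at the top. Outer diameter 66 mm (foot 80), bore 53, rim 60 mm up. Origin: centre of its underside; z up. Three sprung balls in the rim hold the brush's lid by a groove: pulling the brush straight up out of them takes about 14 N in all; after 4 mm of lift only the weight is left, after 52 mm the head is out.
- bottle_brush: telescoping bottle brush, head down in the holder, 0.31 kg: ribbed teal head (41 mm across), off-white snap lid (69 mm across, top 57 mm above the origin), upright 10 mm steel rod with ring grooves on which the handle slides. Origin: centre of the head's underside, 8 mm above the worktop when seated; z up the rod, -x the button's side. The button starts facing the robot within 45 degrees.
- brush_handle (a joint): handle drawn up the rod, m: 0 stowed, 0.030 first stop, 0.060 second stop (hard end 0.061). 1.5 N friction; stays where left. With the button in, it passes the stops freely. Let go within 1.5 mm of a stop, the latch locks it; between stops the latch rides on the rod and snaps in at the next stop. Locked, it cannot slide: a hard pull then pulls the brush out of the holder.
- release_button (a joint): how far the button is pressed in, m: 0 out (latch in a groove: locked), about 0.003 while the latch rides on the rod between stops, 0.0045 fully in. The handle is free with it fully in (surely from 0.004). Spring: 3 N at first, 6 N fully in; it springs back by itself.
- handle_grip (a point): point on the axis of the dark upright handle at the button's height, 25 mm below the handle's top, 155 mm above the worktop at first, 215 mm when extended. z up, x away from the button. Handle 30 mm along x, 26 mm along y, 105 mm long, flat faces: button on -x, plain back +x, plain ribbed sides +y and -y. Pinch along x to squeeze the button: 36 mm wide with it out, 31.5 mm in.
- handle_top (a point): centre of the flat top of the handle, 25 mm above handle_grip.
- button_face (a point): centre of the face of the orange release button (14 mm wide along y, 24 mm tall), which stands 6 mm proud of the handle's -x face; it is pressed along +x.
- oil_bottle: tall dark green oil bottle with a red cap, 60 mm diameter, 272 mm tall; origin at the centre of its underside. Bystander.
- dirty_tumbler: grey stoneware tumbler, 91 mm diameter, 119 mm tall, origin at the centre of its underside. Bystander.
- soap_bottle: amber soap bottle with brass pump, 66x76 mm, 180 mm tall, origin at the centre of its underside. Bystander.
- kitchen_timer: white and brass wind-up kitchen timer, 66 mm diameter, 62 mm tall, origin at the centre of its underside. Bystander.
- jigger: double brass jigger, 43 mm diameter, 74 mm tall, origin at the centre of its underside. Bystander.

How it is judged:
By the outcome, as a careful person would: the job done as asked, in the order asked, and still so for the second after the job is handed in, while the arm keeps its last pose, push and grip.
It also fails if it takes over 42 s, if anything falls off the work surface, if the arm or the gripper's body presses on something with over 40 N, if the wrist force passes 120 N, or if a joint passes its speed limit or range.

### The arm

A 6-joint arm with a two-finger parallel gripper is mounted at the origin on a cart in front of the work surface, level with it; the furniture and walls round the work are solid. World frame = base frame: x ahead of the robot, y to its left, z up, the work surface at z = 0. Lengths are in m, angles in rad, forces in N, time in s.
With the tool pointing down it reaches from about 0.35 to 0.775 m from the base axis. Payload 7.3 kg.
Tool frame: the origin (TCP) lies at the very end of the fingers, on their centre line; the grasp point (between the pads) lies 19 mm behind it; z points along the fingers, y is the line along which they close (so a half turn about z gives the same grasp; the last joint's range is limited). The gripper opens to 92 mm and grips with 3 to 60 N. Pads are 19 mm wide; open, the fingers measure 130 mm over their backs; the gripper's body (75 mm by 190 mm) begins 47 mm behind the grasp point.
Start: joints at [1.159, 0.342, 1.524, -0, 1.275, -0.146], TCP at [0.138, 0.507, 0.227] pointing down, gripper open.
Joint ranges: [-2.53, 2.53], [-0.77, 2.02], [0.04, 2.7], [-1, 4.14], [0.28, 2.66], [-3.11, 3.11]. Speed limits (rad/s): [2.57, 2.57, 3.14, 3.14, 3.14, 3.14].

### API

Orientations are given as [roll, pitch, yaw] about the fixed x, y, z axes, in that order (R = Rz(yaw) Ry(pitch) Rx(roll)).
In Python, from cell import robot, read_camera, get_calibration gives the robot as it stands. The module is installed in compiled form; this text tells all that it offers.
- The arm moves only by the tool send_rows, never from a script. Its argument "plan" is a list of rows, each a list of 2 entries, a list of its own where there are three numbers: the shift along the tool's x, y, z as a fraction of full scale, then the turn, a rotation vector about the tool's x, y, z as a fraction of full scale. A call has exactly 10 rows; each row shifts and turns the commanded pose from where the row before left it, along the tool's axes as they then stand; what a row does not reach is not made up. Full scale, the value 1, is 0.025 m for a shift and 90 degrees for a turn. A row lasts 1/8 s, in which the tool goes at most 62.5 mm and 10.7 degrees, less where a joint would pass 70% of its speed; a pose out of reach is approached as far as the arm can. A call with a number of a shift or a turn outside -1 to 1 is refused whole. A call with a gripper value outside its range is refused whole. "gripper" is the opening, from -1 (shut) to 1 (fully open), so that 0 is half open, set as the call begins (left out, the last holds). The fingers move at their own pace and stop on an object; "force" is the grip in N (left out, the last holds). Time passes only in rows, so rows that do not move let the fingers close, or fill a call up. It gives the time, the measured TCP pose, the force, the opening and the grip force at its end, in the units of the state.
- robot.observe(): the state, without advancing time (a new reading comes with each control period).
- read_camera(name): name is "scene" or "top" or "wrist"; returns (picture, depth): 420x560x3 uint8, blue, green, red; 420x560 float32, m along the optical axis (not along the pixel's ray), 0 where there is no reading.
- get_calibration(name): a dict with "intrinsics" (3x3 intrinsics, pixels), "dist_coeffs" ([k1, k2, p1, p2, k3] as OpenCV has them; the pictures are not rectified), "rvec" (rotation vector, rad) and "tvec" (3), from world to camera coordinates, as OpenCV has them. Camera axes: x right, y down, z forward; pixel columns grow to the right and rows downward; lengths in m; the calibration is good to about 2 mm. A picture is of the moment at which its call begins: read the wrist's pose just before it. get_calibration takes no time and is no camera call; for the wrist camera it gives the pose at the moment of the call.
- robot.hand_in(): hands the job in; it is judged then, once.
The state is a dict: "time": time; "qpos": joint angles; "qvel": joint speeds; "joint_efforts": joint torques, N m; "tool_pos": TCP position; "tool_rot": TCP orientation; "contact_force": force on the tool from outside, world axes, zero at the start; "torque": the same for the moment, N m; "opening": finger opening in m; "grip_force": force on a finger pad.
Only numpy, scipy, OpenCV 4.12 (cv2) and the standard library are available. Lean on these libraries where they do the work, as an engineer would, in place of code of your own. Each camera call takes 0.05 s, during which the arm holds its last target. There are 200 camera calls.

## Working session

There is one attempt and no reset: what is moved stays moved. The work goes in short steps, Python scripts to look and compute and a tool call to move; the robot and the scene stay as the last step left them, time stands still between calls to the robot, and variables do not carry over. Pictures are saved under pics/ and viewed, at most 10 in all, crops included, and the job is handed in when it is done.

Besides the shell and the picture viewer there is one more tool, called after ">>>" by a JSON object that holds its "fn" and its "kwargs". send_rows: Moves the arm, as the interface text tells. Shift numbers are shares of 0.025 m and turn numbers shares of 90 degrees, none past 1 either way. Its arguments: {"type":"object","properties":{"plan":{"type":"array"},"gripper":{"type":"number"},"force":{"type":"number"}},"required":["plan"]}

```bash
mkdir -p pics; cat > h.py <<'E'
import numpy as np, cv2
from cell import robot, read_camera, get_calibration
def cam(n):
    c=get_calibration(n); R=cv2.Rodrigues(np.array(c["rvec"],float))[0]; t=np.array(c["tvec"],float).ravel()
    return np.array(c["intrinsics"],float),np.array(c["dist_coeffs"],float),R,t
def pts(cal,uv,d):
    K,D,R,t=cal; uv=np.asarray(uv,float).reshape(-1,1,2)
    n=cv2.undistortPoints(uv,K,D).reshape(-1,2); d=np.asarray(d,float).reshape(-1,1)
    return (np.hstack([n*d,d])-t)@R
def cloud(n):
    cal=cam(n); im,d=read_camera(n); v,u=np.mgrid[:420,:560]
    P=pts(cal,np.stack([u.ravel(),v.ravel()],1),d.ravel()).reshape(420,560,3); P[d==0]=np.nan
    return im,d,P
E
python3 - <<'E'
from h import *
print(robot.observe())
A=[]
for n in("scene","top"):
    im,d,P=cloud(n); np.savez(n+".npz",im=im,d=d,P=P); A.append(im)
    hsv=cv2.cvtColor(im,cv2.COLOR_BGR2HSV)
    m=cv2.inRange(hsv,(5,150,120),(20,255,255)); k,l,s,c=cv2.connectedComponentsWithStats(m)
    for i in range(1,k):
        if s[i,4]>15: print(n,s[i],c[i],np.nanmedian(P[l==i],0))
    cv2.imwrite(f"pics/{n}.png",im)
E
```

```text
{'time': 0.0, 'qpos': array([ 1.15901019e+00,  3.42702392e-01,  1.52504818e+00,  1.28491395e-05,
        1.27536710e+00, -1.46014168e-01]), 'qvel': array([ 0.00053356,  0.00079349, -0.00042635,  0.00036418, -0.00063736,
        0.00104094]), 'joint_efforts': array([-2.51216705e-03, -4.31259942e+01, -2.44205046e+01,  7.14538177e-02,
        5.63717773e-02, -8.45825571e-05]), 'tool_pos': array([0.13770878, 0.50619082, 0.22604463]), 'tool_rot': array([-3.14008564e+00, -2.34040760e-04,  2.87581675e+00]), 'contact_force': array([ 0.43280728, -0.45828578, -0.2347171 ]), 'torque': array([-0.00618061,  0.0006602 , -0.00700441]), 'grip_force': 0.0, 'opening': 0.09190900354088984}
scene [303  86  28  19 362] [316.6878453  94.9198895] [ 0.66982346 -0.60122349  0.12303031]
scene [297 110  29  18 249] [311.5502008  118.70682731] [ 0.64029312 -0.51995629  0.08944919]
scene [328 113  30  20 420] [343.11190476 122.56666667] [ 0.56686524 -0.57191687  0.07257511]
scene [288 133  19  11 108] [296.47222222 139.41666667] [ 0.61674483 -0.36160597  0.12052002]
top [453 135  34  34 873] [470.26345934 150.64146621] [ 0.6730888  -0.61379283  0.1249755 ]
top [416 147  34  32 327] [430.50458716 163.85321101] [ 0.64297282 -0.51240898  0.08713606]
top [431 159   6   5  23] [433.39130435 161.2173913 ] [ 0.65456767 -0.52371653  0.08774649]
top [372 161  19  21 210] [379.51428571 172.54761905] [ 0.61150468 -0.36555051  0.11910707]
top [440 177  32  32 803] [455.70236613 192.68617684] [ 0.56828465 -0.58465483  0.07291903]
top [282 219   6   3  16] [284.5 220. ] [ 0.48299691 -0.11059673  0.16527483]
```

View pics/scene.png

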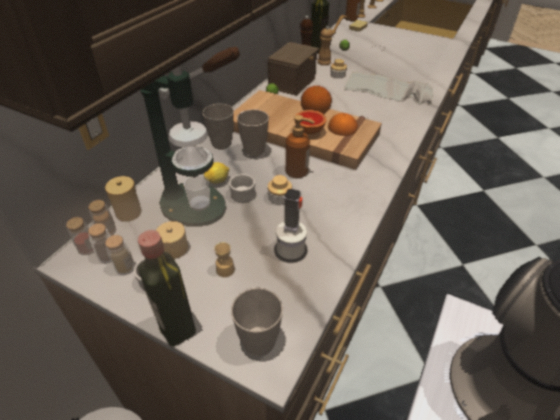

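View pics/top.png

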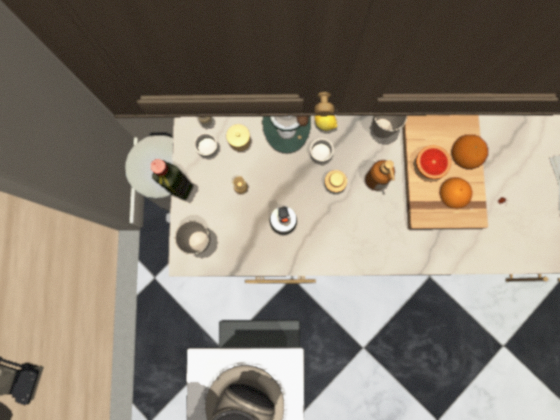

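The scene shows the brush at (291,215) and the top view shows it at (284,218). The timer is at (336,180), the tumbler is at (195,238), and the jigger is at (240,185). Next I'll measure the handle.

```bash
python3 - <<'E'
from h import *
for n in("top","scene"):
    z=np.load(n+".npz"); im,P=z["im"],z["P"]
    near=np.hypot(P[...,0]-.49,P[...,1]+.105)<.09
    for lo,hi in((.172,.19),(.055,.075)):
        s=near&(P[...,2]>lo)&(P[...,2]<hi); q=P[s]
        print(n,lo,len(q),q.mean(0),q.min(0),q.max(0))
        if lo>.1:
            r=cv2.minAreaRect((q[:,:2]*1000).astype(np.float32)); print(r)
    g=(P[...,0]>.1)&(P[...,0]<.9)&(abs(P[...,1])<.6)&(P[...,2]>.03)
    k,l,s,c=cv2.connectedComponentsWithStats(g.astype(np.uint8))
    if n=="top":
        for i in range(1,k):
            if s[i,4]>60: q=P[l==i]; print(s[i,4],np.r_[q.min(0),q.max(0)].round(3))
    hsv=cv2.cvtColor(im,cv2.COLOR_BGR2HSV); o=(((hsv[...,0]<22)|(hsv[...,0]>172))&(hsv[...,1]>130)&(hsv[...,2]>60)&near)
    print('or',o.sum(),np.nanmedian(P[o],0) if o.any() else 0)
    v,u=np.nonzero(near&(P[...,2]>.1)); a,b=u.mean(),v.mean()
    x,y=int(a)-35,int(b)-26; C=cv2.resize(im[y:y+60,x:x+70],None,fx=5.5,fy=8*.6875,interpolation=2); cv2.imwrite(f"pics/c_{n}.png",C)
a,b=[cv2.imread(f"pics/c_{n}.png") for n in("top","scene")]; cv2.imwrite("pics/c.png",np.hstack([a,b]))
E
```

```text
top 0.172 118 [ 0.50082361 -0.10772652  0.17824082] [ 0.48432758 -0.12069918  0.17208974] [ 0.51768025 -0.09310606  0.18364368]
((501.0749816894531, -107.58921813964844), (29.57246971130371, 25.73431968688965), 12.037653923034668)
top 0.055 309 [ 0.4948866  -0.10728567  0.06452287] [ 0.46717152 -0.14136606  0.05510554] [ 0.53319934 -0.07533116  0.0734455 ]
65277 [ 0.475 -0.6    0.03   0.808  0.219  0.86 ]
6121 [0.579 0.572 0.03  0.9   0.6   0.306]
476 [ 0.709 -0.012  0.03   0.776  0.053  0.074]
177 [0.689 0.082 0.031 0.76  0.146 0.05 ]
184 [ 0.668 -0.253  0.03   0.737 -0.187  0.05 ]
1016 [0.564 0.149 0.03  0.633 0.22  0.277]
661 [ 0.584 -0.41   0.03   0.654 -0.344  0.182]
402 [ 0.58  -0.288  0.03   0.644 -0.225  0.068]
176 [ 0.584 -0.003  0.03   0.62   0.033  0.079]
490 [ 0.467 -0.141  0.035  0.533 -0.075  0.184]
611 [0.402 0.088 0.03  0.491 0.176 0.125]
1253 [0.1   0.405 0.225 0.167 0.551 0.393]
178 [0.117 0.318 0.548 0.136 0.355 0.599]
or 18 [ 0.4841597  -0.11184566  0.16550359]
scene 0.172 146 [ 0.50043553 -0.10332373  0.17848791] [ 0.48491977 -0.12092665  0.17210597] [ 0.51608031 -0.09110515  0.18291203]
((501.8017272949219, -105.4962158203125), (30.251136779785156, 26.05100440979004), 11.079644203186035)
scene 0.055 464 [ 0.49712128 -0.09688338  0.06508043] [ 0.46686892 -0.14186479  0.05501727] [ 0.53599891 -0.072572    0.07487237]
or 19 [ 0.48490041 -0.10632696  0.16682441]
```

View pics/c.png

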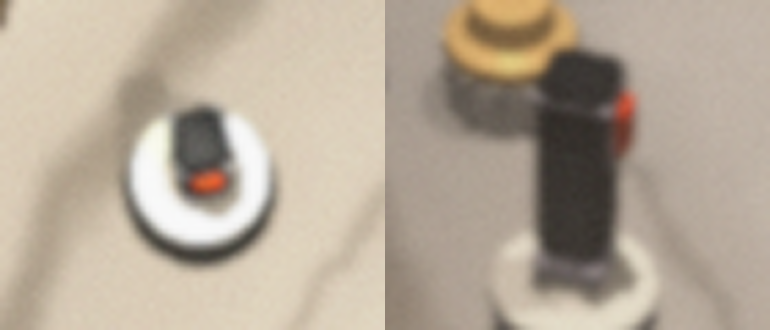

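The handle axis is at about (0.501, -0.107) and its top at 0.18. Its yaw is about 12°, and the orange button position agrees with that. Now I'll move above it.

>>> {"fn": "send_rows", "kwargs": {"plan": [[[-0.5,-0.485,0],[0,0,0]],[[-1,-0.97,0],[0,0,0]],[[-1,-0.97,0],[0,0,0]],[[-1,-0.97,0],[0,0,0]],[[-1,-0.97,0],[0,0,0]],[[-1,-0.97,0],[0,0,0]],[[-1,-0.97,0],[0,0,0]],[[-1,-0.97,0],[0,0,0]],[[-1,-0.97,0],[0,0,0]],[[-1,-0.97,0],[0,0,0]]], "gripper": 1}}

```text
time: 1.35
tool_pos: [0.3066, 0.22, 0.2267]
tool_rot: [-3.141, 0.0, 2.876]
contact_force: [1.2, 0.4, -0.1]
opening: 0.0917
grip_force: 0.0
```

>>> {"fn": "send_rows", "kwargs": {"plan": [[[-1,-0.97,0],[0,0,0]],[[-1,-0.97,0],[0,0,0]],[[-1,-0.97,0],[0,0,0]],[[-1,-0.97,0],[0,0,0]],[[-1,-0.97,0],[0,0,0]],[[-1,-0.97,0],[0,0,0]],[[-1,-0.97,0],[0,0,0]],[[-1,-0.97,0],[0,0,0]],[[-1,-0.97,0],[0,0,0]],[[-0.5,-0.485,0],[0,0,0]]]}}

```text
time: 2.6
tool_pos: [0.475, -0.0645, 0.2265]
tool_rot: [-3.141, -0.0, 2.874]
contact_force: [-0.4, 0.4, -0.1]
opening: 0.0917
grip_force: 0.0
```

>>> {"fn": "send_rows", "kwargs": {"plan": [[[-0.5,-0.5,0],[0,0,0]],[[0,0,0],[0,0,0.116]],[[0,0,0],[0,0,0.116]],[[0,0,0],[0,0,0.116]],[[0,0,0],[0,0,0.116]],[[0,0,0],[0,0,0.116]],[[0,0,0],[0,0,0.116]],[[0,0,0],[0,0,0]],[[0,0,0],[0,0,0]],[[0,0,0],[0,0,0]]]}}

```text
time: 3.85
tool_pos: [0.4839, -0.078, 0.2267]
tool_rot: [3.142, -0.0, 1.785]
contact_force: [-0.1, -0.3, -0.0]
opening: 0.0917
grip_force: 0.0
```

```bash
cat > look.py <<'E'
from h import *
import sys
o=robot.observe(); print(o['time'],o['tool_pos'],np.degrees(o['tool_rot']),o['opening'],o['contact_force'],o['grip_force'])
for n in("wrist","top"):
    im,d,P=cloud(n); cv2.imwrite(f"pics/{n}_{sys.argv[1]}.png",im)
    near=np.hypot(P[...,0]-.5,P[...,1]+.107)<.05
    hsv=cv2.cvtColor(im,cv2.COLOR_BGR2HSV); s=(((hsv[...,0]<22)|(hsv[...,0]>172))&(hsv[...,1]>130)&(hsv[...,2]>60)&near)
    if s.any(): print(n,'orange',s.sum(),np.nanmedian(P[s],0),P[s].min(0),P[s].max(0))
    for lo,hi in((.172,.19),(.055,.07)):
        q=P[near&(P[...,2]>lo)&(P[...,2]<hi)]
        if len(q)>5: print(n,lo,len(q),q.min(0),q.max(0),cv2.minAreaRect((q[:,:2]*1000).astype(np.float32)))
E
python3 look.py a
```

```text
3.85 [ 0.48391387 -0.07802976  0.22672355] [ 1.79997033e+02 -4.65660914e-03  1.02254943e+02] 0.0917482741675823 [-0.0928814  -0.32556303 -0.03026194] 0.0
wrist orange 236 [ 0.53443123 -0.09213384  0.30083974] [ 0.48205667 -0.11175959  0.14789264] [ 0.53665965 -0.08555503  0.30861114]
wrist 0.172 559 [ 0.48715496 -0.10685525  0.17201095] [ 0.51648027 -0.09176956  0.18154987] ((501.32672119140625, -98.3773422241211), (29.57764434814453, 9.640417098999023), 14.975034713745117)
wrist 0.055 1954 [ 0.46856941 -0.13688727  0.05537922] [ 0.53749592 -0.07308538  0.06986702] ((502.10345458984375, -102.38550567626953), (67.8108139038086, 58.281944274902344), 15.733478546142578)
```

View pics/wrist_a.png

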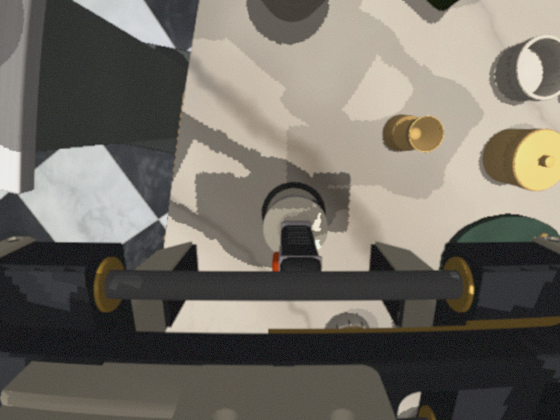

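The handle is at (300,248) in the wrist view, partly hidden by the gripper bar, and that agrees with the earlier estimate. I'll centre over it and go down.

>>> {"fn": "send_rows", "kwargs": {"plan": [[[-0.63,0.2,0],[0,0,0]],[[-0.63,0.2,0],[0,0,0]],[[0,0,0],[0,0,0]],[[0,0,0.6],[0,0,0]],[[0,0,0.8],[0,0,0]],[[0,0,0.8],[0,0,0]],[[0,0,0.8],[0,0,0]],[[0,0,0.63],[0,0,0]],[[0,0,0],[0,0,0]],[[0,0,0],[0,0,0]]], "gripper": 0, "force": 12}}

```text
time: 5.2
tool_pos: [0.5004, -0.1066, 0.1361]
tool_rot: [3.141, -0.0, 1.783]
contact_force: [-0.7, -0.0, -0.0]
opening: 0.046
grip_force: 0.0
```

```bash
python3 look.py b; python3 - <<'E'
from h import *
im,d=read_camera("scene"); cv2.imwrite("pics/sb.png",cv2.resize(im[130:270,210:380],None,fx=4,fy=4,interpolation=2))
E
```

```text
5.2 [ 0.50040235 -0.106637    0.136109  ] [ 1.79986771e+02 -2.06227005e-03  1.02142475e+02] 0.04596815750602643 [-0.71967764 -0.02831487 -0.01502597] 0.0
wrist orange 2542 [ 0.51476375 -0.07942411  0.22657946] [ 0.46850775 -0.11660856  0.14669481] [ 0.53900865 -0.06632181  0.23125674]
wrist 0.172 2705 [ 0.46810015 -0.12216252  0.17200558] [ 0.52774391 -0.08859967  0.18995152] ((500.2548828125, -107.13650512695312), (60.79359436035156, 26.224763870239258), 11.30624008178711)
wrist 0.055 3653 [ 0.46827316 -0.13558533  0.05505035] [ 0.53750078 -0.07309513  0.0699941 ] ((502.37103271484375, -101.99983215332031), (68.53216552734375, 57.90761947631836), 12.218928337097168)
```

View pics/sb.png

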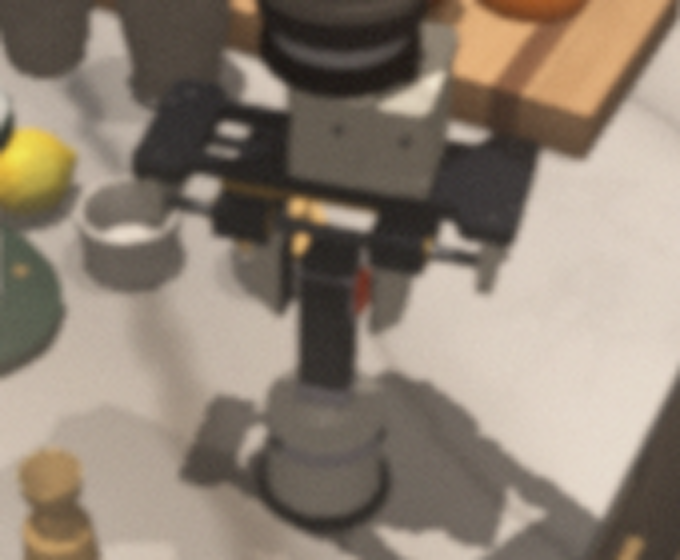

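The handle stands between the fingers, with the button at (362,288) facing the near pad. Now I'll squeeze.

>>> {"fn": "send_rows", "kwargs": {"plan": [[[0,0,0],[0,0,0]],[[0,0,0],[0,0,0]],[[0,0,0],[0,0,0]],[[0,0,0],[0,0,0]],[[0,0,0],[0,0,0]],[[0,0,0],[0,0,0]],[[0,0,0],[0,0,0]],[[0,0,0],[0,0,0]],[[0,0,0],[0,0,0]],[[0,0,0],[0,0,0]]], "gripper": -1, "force": 15}}

```text
time: 6.6
tool_pos: [0.5008, -0.1068, 0.1362]
tool_rot: [3.141, 0.0, 1.782]
contact_force: [4.6, 0.6, 3.6]
opening: 0.0317
grip_force: 15.0
```

>>> {"fn": "send_rows", "kwargs": {"plan": [[[0,0,-0.2],[0,0,0]],[[0,0,-0.3],[0,0,0]],[[0,0,-0.3],[0,0,0]],[[0,0,-0.3],[0,0,0]],[[0,0,-0.3],[0,0,0]],[[0,0,-0.3],[0,0,0]],[[0,0,-0.3],[0,0,0]],[[0,0,-0.3],[0,0,0]],[[0,0,-0.1],[0,0,0]],[[0,0,0],[0,0,0]]]}}

```text
time: 7.85
tool_pos: [0.5004, -0.1069, 0.1962]
tool_rot: [3.141, 0.0, 1.783]
contact_force: [2.6, 0.3, 0.8]
opening: 0.0313
grip_force: 15.0
```

```bash
cat > see.py <<'E'
from h import *
import sys
o=robot.observe(); print(o['time'],o['tool_pos'],o['opening'],o['contact_force'],o['grip_force'])
for n in("top","scene","wrist"):
    im,d,P=cloud(n)
    near=np.hypot(P[...,0]-.5,P[...,1]+.107)<.07
    q=P[near&(im.max(2)<90)&(P[...,2]>.1)&(P[...,2]<.26)]
    hsv=cv2.cvtColor(im,cv2.COLOR_BGR2HSV); s=(((hsv[...,0]<12)|(hsv[...,0]>172))&(hsv[...,1]>130)&(hsv[...,2]>60)&near)
    print(n,'orange',s.sum(),np.nanmedian(P[s],0) if s.any() else 0,'dark',len(q),np.percentile(q,[2,50,98],axis=0).round(4).tolist() if len(q) else 0)
    w=P[near&(P[...,2]>.055)&(P[...,2]<.08)&(im.min(2)>120)]
    if len(w): print(' lid z',len(w),np.median(w,0))
    if n=="scene": cv2.imwrite(f"pics/s{sys.argv[1]}.png",cv2.resize(im[120:270,200:380],None,fx=4,fy=4,interpolation=2))
E
python3 see.py c
```

```text
7.85 [ 0.50042355 -0.10687842  0.19617394] 0.031251053832883104 [2.57047164 0.25063603 0.75621457] 14.98938113451004
top orange 0 0 dark 0 0
scene orange 7 [ 0.46314099 -0.11377919  0.39649647] dark 711 [[0.4803, -0.1123, 0.1481], [0.4991, -0.0966, 0.2122], [0.5176, -0.0918, 0.2479]]
 lid z 20 [ 0.5032693  -0.13692241  0.06529145]
wrist orange 0 0 dark 5328 [[0.4826, -0.1175, 0.1605], [0.5004, -0.0991, 0.2248], [0.5179, -0.093, 0.2427]]
 lid z 2333 [ 0.49833858 -0.09710767  0.06525795]
```

View pics/sc.png

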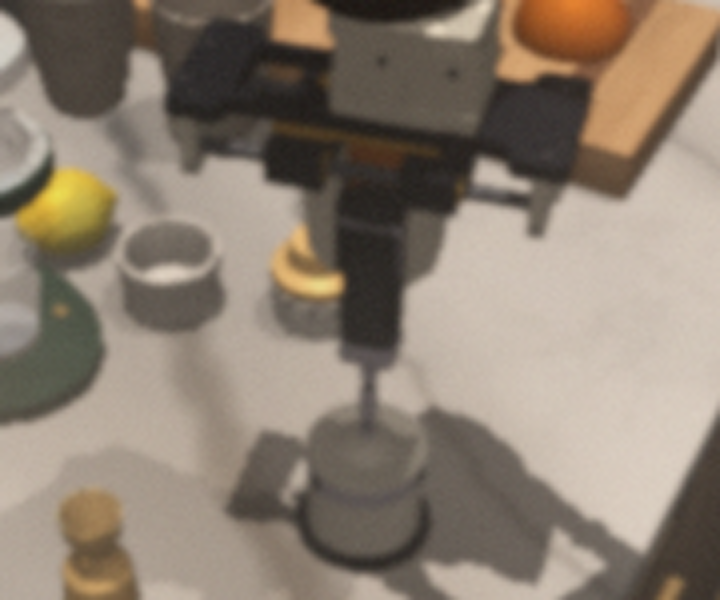

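The handle is drawn out with the rod showing at (370,395), and the lid is still seated at 0.065. Next: release, back up, turn 90°, and go down again to the plain sides.

>>> {"fn": "send_rows", "kwargs": {"plan": [[[0,0,0],[0,0,0]],[[0,0,0],[0,0,0]],[[0,0,0],[0,0,0]],[[0,0,0],[0,0,0]],[[0,0,0],[0,0,0]],[[0,0,0],[0,0,0]],[[0,0,-0.5],[0,0,0]],[[0,0,-1],[0,0,0]],[[0,0,-0.8],[0,0,0]],[[0,0,-0.5],[0,0,0]]], "gripper": 0.3}}

```text
time: 9.25
tool_pos: [0.5007, -0.1069, 0.2678]
tool_rot: [3.14, 0.001, 1.783]
contact_force: [-0.4, -0.4, 0.6]
opening: 0.0599
grip_force: 0.0
```

```bash
python3 see.py d
```

```text
9.25 [ 0.50073283 -0.1069262   0.26775244] 0.05989244682744552 [-0.40502228 -0.43375716  0.63604475] 0.0
top orange 0 0 dark 0 0
scene orange 35 [ 0.47979623 -0.10031093  0.34645939] dark 608 [[0.4862, -0.1177, 0.1469], [0.4981, -0.0968, 0.205], [0.5136, -0.0927, 0.2405]]
 lid z 30 [ 0.51161303 -0.13059836  0.06570049]
wrist orange 151 [ 0.4844226  -0.10922805  0.22540319] dark 2617 [[0.4879, -0.1177, 0.1605], [0.5012, -0.0995, 0.2373], [0.5154, -0.0931, 0.2401]]
 lid z 929 [ 0.48449134 -0.10479344  0.06509004]
```

View pics/sd.png

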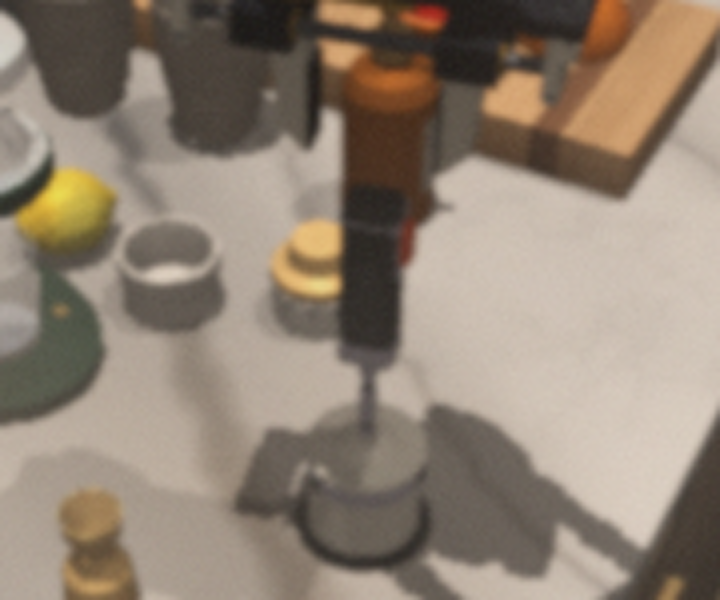

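The button is out again at (407,243) and the top is at 0.240, so the handle is at full length. Next I'll turn and take the sides.

>>> {"fn": "send_rows", "kwargs": {"plan": [[[0,0,0],[0,0,0.111]],[[0,0,0],[0,0,0.111]],[[0,0,0],[0,0,0.111]],[[0,0,0],[0,0,0.111]],[[0,0,0],[0,0,0.111]],[[0,0,0],[0,0,0.111]],[[0,0,0],[0,0,0.111]],[[0,0,0],[0,0,0.111]],[[0,0,0],[0,0,0.111]],[[0,0,0],[0,0,0]]]}}

```text
time: 10.65
tool_pos: [0.5, -0.1067, 0.2651]
tool_rot: [-3.141, 0.001, 0.215]
contact_force: [0.4, 0.3, -0.5]
opening: 0.0598
grip_force: 0.0
```

>>> {"fn": "send_rows", "kwargs": {"plan": [[[0,0,0],[0,0,0]],[[0,0,0.4],[0,0,0]],[[0,0,0.5],[0,0,0]],[[0,0,0.6],[0,0,0]],[[0,0,0.6],[0,0,0]],[[0,0,0.6],[0,0,0]],[[0,0,0.4],[0,0,0]],[[0,0,0],[0,0,0]],[[0,0,0],[0,0,0]],[[0,0,0],[0,0,0]]]}}

```text
time: 11.9
tool_pos: [0.5007, -0.1069, 0.189]
tool_rot: [3.141, -0.001, 0.213]
contact_force: [-0.3, -0.2, -1.1]
opening: 0.0597
grip_force: 0.0
```

```bash
python3 see.py e; python3 - <<'E'
from h import *
im,d,P=cloud("wrist")
near=np.hypot(P[...,0]-.5,P[...,1]+.107)<.02
q=P[near&(P[...,2]>.234)&(P[...,2]<.245)]
print(len(q),cv2.minAreaRect((q[:,:2]*1000).astype(np.float32)) if len(q)>5 else 0)
E
```

```text
11.9 [ 0.5006934  -0.10691248  0.1890152 ] 0.05971225941275443 [-0.31540064 -0.22404571 -1.08845613] 0.0
top orange 0 0 dark 0 0
 lid z 167 [ 0.4832675  -0.11091387  0.06536336]
scene orange 23 [ 0.46587731 -0.1192421   0.36446986] dark 173 [[0.4799, -0.1473, 0.1209], [0.4931, -0.0965, 0.1642], [0.5123, -0.0616, 0.2325]]
 lid z 7 [ 0.52488626 -0.12288967  0.06819167]
wrist orange 0 0 dark 7213 [[0.4885, -0.1378, 0.1582], [0.5091, -0.1054, 0.2331], [0.52, -0.072, 0.2588]]
 lid z 1804 [ 0.50630522 -0.11543054  0.06504587]
1841 ((505.45782470703125, -107.1363296508789), (25.411706924438477, 25.663509368896484), 12.758201599121094)
```

>>> {"fn": "send_rows", "kwargs": {"plan": [[[0,0,0],[0,0,0]],[[0,0,0],[0,0,0]],[[0,0,0],[0,0,0]],[[0,0,0],[0,0,0]],[[0,0,0],[0,0,0]],[[0,0,0],[0,0,0]],[[0,0,0],[0,0,0]],[[0,0,0],[0,0,0]],[[0,0,0],[0,0,0]],[[0,0,0],[0,0,0]]], "gripper": -1, "force": 40}}

```text
time: 13.35
tool_pos: [0.5004, -0.107, 0.1885]
tool_rot: [3.141, -0.0, 0.213]
contact_force: [2.4, -3.3, -2.2]
opening: 0.0259
grip_force: 39.9
```

>>> {"fn": "send_rows", "kwargs": {"plan": [[[0,0,-0.02],[0,0,0]],[[0,0,-0.02],[0,0,0]],[[0,0,-0.02],[0,0,0]],[[0,0,-0.02],[0,0,0]],[[0,0,0],[0,0,0]],[[0,0,0],[0,0,0]],[[0,0,0],[0,0,0]],[[0,0,0],[0,0,0]],[[0,0,0],[0,0,0]],[[0,0,0],[0,0,0]]]}}

```text
time: 14.6
tool_pos: [0.5003, -0.1068, 0.1904]
tool_rot: [-3.141, 0.0, 0.213]
contact_force: [2.0, -5.0, -4.6]
opening: 0.0257
grip_force: 39.9
```

>>> {"fn": "send_rows", "kwargs": {"plan": [[[0,0,-0.08],[0,0,0]],[[0,0,-0.08],[0,0,0]],[[0,0,-0.08],[0,0,0]],[[0,0,-0.08],[0,0,0]],[[0,0,-0.08],[0,0,0]],[[0,0,0],[0,0,0]],[[0,0,0],[0,0,0]],[[0,0,0],[0,0,0]],[[0,0,0],[0,0,0]],[[0,0,0],[0,0,0]]]}}

```text
time: 15.85
tool_pos: [0.5005, -0.1068, 0.2007]
tool_rot: [3.141, -0.001, 0.213]
contact_force: [1.1, -4.1, -0.0]
opening: 0.0256
grip_force: 39.9
```

```bash
python3 see.py f
```

```text
15.85 [ 0.5004968  -0.10682782  0.20069042] 0.025559115906275222 [ 1.12342095 -4.07518361 -0.025922  ] 39.91279363632202
top orange 0 0 dark 1 [[0.4858, -0.0982, 0.1996], [0.4858, -0.0982, 0.1996], [0.4858, -0.0982, 0.1996]]
 lid z 122 [ 0.4791192  -0.11221053  0.07585731]
scene orange 18 [ 0.4634639  -0.1136699   0.37742577] dark 228 [[0.4861, -0.1041, 0.139], [0.4973, -0.0942, 0.1799], [0.5121, -0.0783, 0.2151]]
 lid z 3 [ 0.52743154 -0.12911961  0.07499853]
wrist orange 0 0 dark 5242 [[0.4926, -0.1209, 0.1692], [0.5134, -0.104, 0.242], [0.5187, -0.0902, 0.2522]]
 lid z 1661 [ 0.50613063 -0.11758978  0.07577313]
```

The lid has risen with the handle, by 10.4 mm, so the brush is out of the snap. I'll lift it clear.

>>> {"fn": "send_rows", "kwargs": {"plan": [[[0,0,-0.2],[0,0,0]],[[0,0,-0.4],[0,0,0]],[[0,0,-0.4],[0,0,0]],[[0,0,-0.4],[0,0,0]],[[0,0,-0.4],[0,0,0]],[[0,0,-0.4],[0,0,0]],[[0,0,-0.4],[0,0,0]],[[0,0,-0.3],[0,0,0]],[[0,0,-0.1],[0,0,0]],[[0,0,0],[0,0,0]]]}}

```text
time: 17.25
tool_pos: [0.5003, -0.1068, 0.2754]
tool_rot: [-3.141, 0.0, 0.213]
contact_force: [-0.0, 0.7, -2.6]
opening: 0.0261
grip_force: 40.0
```

```bash
python3 - <<'E'
from h import *
o=robot.observe(); print(o['time'],o['tool_pos'],o['tool_rot'],o['contact_force'],o['grip_force'])
for n in("wrist","scene"):
    im,d,P=cloud(n); near=np.hypot(P[...,0]-.5,P[...,1]+.107)<.06
    w=P[near&(P[...,2]>.125)&(P[...,2]<.16)&(im.min(2)>110)]
    if len(w): print(n,'lid',len(w),np.percentile(w[:,2],[5,50,95]))
    n2=np.hypot(P[...,0]-.5,P[...,1]+.107)<.022
    z=P[n2&(im.max(2)<100)][:,2]; print(n,np.histogram(z,bins=np.arange(.06,.34,.01)))
    hsv=cv2.cvtColor(im,cv2.COLOR_BGR2HSV); t=near&(hsv[...,0]>75)&(hsv[...,0]<105)&(hsv[...,1]>80); print('teal',t.sum(),np.percentile(P[t][:,2],[1,50,99]) if t.any() else 0)
    if n=="scene": cv2.imwrite("pics/sg.png",cv2.resize(im[90:270,200:380],None,fx=3.3,fy=3.3,interpolation=2))
E
```

```text
17.25 [ 0.50029412 -0.10679474  0.27538551] [-3.14143653e+00  1.06887025e-04  2.13295366e-01] [-0.02338731  0.67920217 -2.56875785] 39.97732222080231
wrist lid 2674 [0.14896593 0.15028314 0.15763664]
wrist (array([   0,    0,    0,    0,    0,    0,    0,    0,    0,    0,    5,
         12,    0,    0,    0,    0,   64,  105,  158,  199,  228,  304,
        477,  561,  606,  606, 2427,  268]), array([0.06, 0.07, 0.08, 0.09, 0.1 , 0.11, 0.12, 0.13, 0.14, 0.15, 0.16,
       0.17, 0.18, 0.19, 0.2 , 0.21, 0.22, 0.23, 0.24, 0.25, 0.26, 0.27,
       0.28, 0.29, 0.3 , 0.31, 0.32, 0.33, 0.34]))
teal 429 [0.26569704 0.37579473 0.3836276 ]
scene lid 244 [0.14886731 0.15103502 0.15762381]
scene (array([ 0,  0,  0, 15, 51, 57, 35,  0,  1, 17, 10, 10, 11,  9,  6,  5, 20,
       65, 71, 62, 74, 35,  8,  0,  0,  0,  0,  0]), array([0.06, 0.07, 0.08, 0.09, 0.1 , 0.11, 0.12, 0.13, 0.14, 0.15, 0.16,
       0.17, 0.18, 0.19, 0.2 , 0.21, 0.22, 0.23, 0.24, 0.25, 0.26, 0.27,
       0.28, 0.29, 0.3 , 0.31, 0.32, 0.33, 0.34]))
teal 0 0
```

View pics/sg.png

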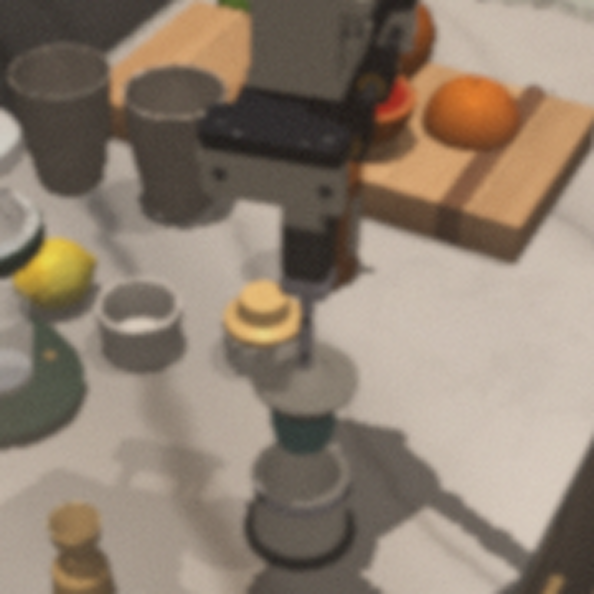

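The brush hangs upright, with the lid at 0.150 and the teal head at (303,430). The head's underside is at about 0.093, clear of the 0.060 rim. I'll let it settle and hand in.

>>> {"fn": "send_rows", "kwargs": {"plan": [[[0,0,0],[0,0,0]],[[0,0,0],[0,0,0]],[[0,0,0],[0,0,0]],[[0,0,0],[0,0,0]],[[0,0,0],[0,0,0]],[[0,0,0],[0,0,0]],[[0,0,0],[0,0,0]],[[0,0,0],[0,0,0]],[[0,0,0],[0,0,0]],[[0,0,0],[0,0,0]]]}}

```text
time: 18.6
tool_pos: [0.5003, -0.1068, 0.2755]
tool_rot: [-3.141, -0.0, 0.213]
contact_force: [0.2, 0.2, -1.9]
opening: 0.0259
grip_force: 40.0
```

```bash
python3 - <<'E'
from h import *
im,d,P=cloud("wrist"); near=np.hypot(P[...,0]-.5,P[...,1]+.107)<.05
w=P[near&(P[...,2]>.125)&(P[...,2]<.16)&(im.min(2)>110)][:,2]
q=P[(np.hypot(P[...,0]-.5,P[...,1]+.107)<.015)&(P[...,2]>.3)&(P[...,2]<.335)][:,2]
print(np.median(w),np.percentile(q,[50,90]),np.median(q[q>.32])-np.median(w))
print(robot.hand_in())
E
```

```text
0.15040127092441655 [0.32553196 0.32663994] 0.17513176690967938
the job is handed in; nothing more can be done
None
```

I handed the job in with the handle drawn to its second stop and the brush held still and upright by its plain sides, its head about 33 mm above the holder's rim; I judged the lock from the full-length measurement and the hard pull, not by sensing the latch directly.

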